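# Re-set the tilting drawing board to its second notch

## Robot

A 6-joint arm with a two-finger parallel gripper is mounted at the origin on the work surface. World frame = base frame: x ahead of the robot, y to its left, z up, the work surface at z = 0. Lengths are in m, angles in rad, forces in N, time in s.
With the tool pointing down it reaches from about 0.275 to 0.75 m from the base axis. Payload 10.2 kg.
Tool frame: the origin (TCP) lies at the very end of the fingers, on their centre line; the grasp point (between the pads) lies ctrl.pinch_z behind it (ctrl.pinch_z is the distance from the TCP to the grasp point, in m); z points along the fingers, y is the line along which they close (so a half turn about z gives the same grasp; the last joint's range is limited). The gripper opens to 88 mm and grips with 3 to 60 N. Pads are 18 mm wide; open, the fingers measure 123 mm over their backs; the gripper's body (75 mm by 187 mm) begins 45 mm behind the grasp point.
Start: joints at [-1.377, 0.313, 1.498, -0, 1.331, -0.223], TCP at [0.213, -0.48, 0.239] pointing down, gripper open.
Joint ranges: [-2.94, 2.94], [-0.97, 2.17], [0.19, 2.56], [-1.23, 4.37], [0.02, 3.11], [-2.88, 2.88]. Speed limits (rad/s): [2.39, 2.39, 3.01, 3.14, 3.14, 3.14].

## Interface

Orientations are given as a unit quaternion [w, x, y, z].
In Python, from workcell import ctrl gives the robot as it stands.
- The arm moves only by the tool carry_out, never from a script. Its argument "commands" is a list of rows, each a list of 5 numbers: the closure, from 0 (fully open) to 1 (shut), then the shift along the world's x, y, z in m, then the turn about the world's z in rad. In form: [[hand, tx, ty, tz, twist], ...]. A call has 1 to 8 rows; each row is the pose to reach, as a shift and turn from the pose commanded when the call began; what a row does not reach only later rows make up. A row lasts 1/10 s, in which the tool goes at most 50 mm and 8.59 degrees, less where a joint would pass 70% of its speed; a pose out of reach is approached as far as the arm can. A call with a gripper value outside its range is refused whole. The fingers move at their own pace and stop on an object; "grip_force" is the grip in N (left out, the last holds). Time passes only in rows, so rows that repeat a pose let the fingers close. It gives the time, the measured TCP pose, the force, the opening and the grip force at its end, in the units of the state.
- ctrl.get_obs(): the state, without advancing time (a new reading comes with each control period).
- ctrl.get_image(name): name is "scene" or "top" or "wrist"; returns a dict with "image" (384x512x3 uint8, red, green, blue), "vertical_fov" (degrees; the focal length in pixels is half the picture's height over the tangent of half this angle, whatever the lens; pixels are square), "cx", "cy" (the principal point, pixels), "pose" (4x4, takes a point from camera to world coordinates). Camera axes: x right, y down, z forward; pixel columns grow to the right and rows downward; lengths in m; the calibration is good to about 2 mm. A picture is of the moment at which its call begins. There is no depth.
- ctrl.finish_job(): hands the job in; it is judged then, once.
Trained networks look in the newest picture that a camera, given by its name, has taken for a name from the list of things; names that differ only in an ending like _2 or _b are one class to them, and where a whole thing is asked for, a point or a joint stands for the part that bears it (a point fixed in the world has none). Each returns a list of dicts, best first, with "conf" (0 to 1); they miss things now and then, are a little off and sometimes report something else, mostly with a low value. They report only what shows in the picture. A call takes as long as a camera call.
- ctrl.cut_out(camera, label): "mask" (384x512 bool, what is visible of it) and "centre" ([row, column] in pixels, amid what is visible of it).
The state is a dict: "clock": time; "joint_positions": joint angles; "dq": joint speeds; "tau": joint torques, N m; "ee_pos": TCP position; "tcp_rot": TCP orientation; "force": force on the tool from outside, world axes, zero at the start; "wrist_torque": the same for the moment, N m; "opening": finger opening in m; "grip_force": force on a finger pad.
Only numpy, scipy, OpenCV 4.12 (cv2) and the standard library are available. Lean on these libraries where they do the work, as an engineer would, in place of code of your own. Each camera call takes 0.05 s, during which the arm holds its last target. There are 200 camera calls.

## Task

The little tilting drawing board is propped too steeply: bring it down to the second notch from the bottom. It can only come down if you lift it by its black rail past the top notch, gently into the rubber end stop until the pawl is thrown clear; then lower it flat so that the pawl resets, raise it again and leave it resting on the pawl in the second notch. Do not force the end stop, never let the board drop, and leave the two bottles and the wooden seal vise where they are.

Things in the scene. Friction and masses are not known exactly. Their poses are not given: they have to be found in the camera images.
- board (a joint): Tilt of the plywood drawing board (205 x 240 x 12 mm, 0.5 to 0.8 kg, hinged along its near edge), rad: 0 lies flat, grows as the far edge rises, 1.15 at most. Starts resting in the fourth notch. The hinge hardly brakes: let go off the pawl it falls. Going down faster than 1.2 rad/s below the third notch counts as a drop.
- hinge_mid (a point): Middle of the board's hinge line, 45 mm above the table. x axis: level, from the hinge towards the free edge; y along the hinge; z up. The stand is fixed to the table.
- rail_mid (a point): Middle of the black round lifting rail: 14 mm thick, 128 mm free length, parallel to the hinge, 260 mm from the hinge line, in the board's mid-plane, which holds the hinge line. Two steel arms hold it 70 mm either side; a gap of 38 mm between rail and board edge is open for a finger. x axis: outward from the hinge, tilting with the board; y along the rail.
- rack: Fixed toothed brass rack beside the board's left (+y) edge; origin on the hinge line. The board, let down on its pawl, rests at one of five notches: 0.192, 0.323, 0.454, 0.585, 0.715 rad of joint board, first to fifth from the bottom. Going up the pawl clicks over the teeth by itself (about 1 N extra at the rail); going down it catches.
- pawl_pivot (a point): Pivot of the red spring pawl on the board's left edge, 175 mm from the hinge. The pawl snaps either in (catches) or out (free). The end stop's cam throws it out 0.03 rad after the stud meets the buffer and it stays out, so the board comes down freely. The last 0.13 rad to flat push it back in under the board's own weight; it then catches again.
- stop_bracket: Dark steel bracket at the right (-y) end of the hinge carrying the end stop: arm with rubber buffer at right, red cam at left. The setting is different each time: the stud meets the buffer somewhere from 0.82 to 0.99 rad of joint board. The bracket's pose (origin on the hinge line) does not show it.
- stop_stud: Steel stud, 12 mm thick, 40 mm long, sticking out of the board's right edge 160 mm from the hinge; it meets the rubber buffer, which yields 1 mm per 0.8 N of extra pull, felt at the rail. About 6 to 7 N (8 mm of rail travel) throws the pawl out; more than 15 N at the rail (25 N at the stud) strains the stop. Origin: its root in the board's edge.
- ink_bottle: Black round ink bottle with red nozzle cap, 54 mm diameter, 114 mm tall, bystander left of the board. Origin: centre of its underside.
- oil_bottle: Black round bottle with grey cap, 46 mm diameter, 109 mm tall, bystander right of the board. Origin: centre of its underside.
- seal_vise: Wooden seal vise, a box 100 x 75 x 45 mm with a stone seal in it, 0.4 kg, bystander right of the board. Origin: centre of its underside.

How it is judged:
On the way, in this order (a step that is already met when the one before it is completed fails the run):
1. the board has been lifted past its top notch (above 0.80 rad) (value of joint board above 0.8 rad), for 0.05 s.
2. the board has been lowered flat (below 0.04 rad) for 0.2 s, so the pawl is reset (value of joint board below 0.04 rad), for 0.2 s.
At the end, for the whole second after the job is handed in: the board rests still on its pawl in the second notch from the bottom (0.295 to 0.351 rad), let go (value of joint board between 0.295 and 0.351 rad and velocity of joint board between -0.03 and 0.03 rad/s); the robot touches nothing.
It fails at once if the end stop is forced: the stud presses on the stop with more than 25 N (about 15 N at the rail) (contact force between stop_stud and stop_bracket above 25 N).
It fails at once if the board drops: it goes down faster than 1.2 rad/s below the third notch (velocity of joint board below -1.2 rad/s and value of joint board below 0.44 rad).
It fails at once if the ink bottle is moved more than 20 mm or tipped (distance of ink_bottle from where it was at the start of the episode above 0.02 m or angle between ink_bottle's own z axis and vertical above 0.3 rad).
It fails at once if the oil bottle is moved more than 20 mm or tipped (distance of oil_bottle from where it was at the start of the episode above 0.02 m or angle between oil_bottle's own z axis and vertical above 0.3 rad).
It fails at once if the seal vise is moved more than 20 mm or tipped (distance of seal_vise from where it was at the start of the episode above 0.02 m or angle between seal_vise's own z axis and vertical above 0.3 rad).
It also fails if it takes over 51 s, if anything falls off the work surface, if the arm or the gripper's body presses on something with over 40 N, if the wrist force passes 120 N, or if a joint passes its speed limit or range.

## Working session

There is one attempt and no reset: what is moved stays moved. The work goes in short steps, Python scripts to look and compute and a tool call to move; the robot and the scene stay as the last step left them, time stands still between calls to the robot, and variables do not carry over. Pictures are saved under pics/ and viewed, at most 10 in all, crops included, and the job is handed in when it is done.

Besides the shell and the picture viewer there is one more tool, called after "Call:" by a JSON object that holds its "method" and its "body". carry_out: Moves the arm, as the interface text tells. Its arguments: {"type":"object","properties":{"commands":{"type":"array"},"grip_force":{"type":"number"}},"required":["commands"]}

```bash
ls; mkdir -p pics; python3 - <<'E'
from workcell import ctrl
import cv2,numpy as np
ims=[]
for n in("scene","top"):
    d=ctrl.get_image(n);print(n,d["vertical_fov"],d["cx"],d["cy"],np.round(d["pose"],4).tolist())
    cv2.imwrite(f"pics/{n}0.png",d["image"][:,:,::-1])
    for l in["board","rail_mid","rack","pawl_pivot","stop_bracket","stop_stud","ink_bottle","oil_bottle","seal_vise"]:
        print(l,[(round(r["conf"],2),np.round(r["centre"]).tolist(),int(r["mask"].sum())) for r in ctrl.cut_out(n,l)[:2]])
o=ctrl.get_obs();print(o);print(ctrl.pinch_z)
E
```

```text
pics
scene 51.60490115366868 259.37609900969704 180.17772726130949 [[0.1739, 0.7993, -0.5752, 1.0737], [0.9848, -0.1401, 0.103, -0.1086], [0.0018, -0.5844, -0.8115, 0.8549], [0.0, 0.0, 0.0, 1.0]]
board [(0.95, [151.0, 311.0], 4450)]
rail_mid [(0.85, [151.0, 312.0], 4491)]
rack [(0.67, [169.0, 368.0], 319)]
pawl_pivot [(0.87, [147.0, 311.0], 4855)]
stop_bracket [(0.79, [145.0, 250.0], 537)]
stop_stud [(0.48, [173.0, 260.0], 114)]
ink_bottle [(0.57, [146.0, 396.0], 502), (0.56, [149.0, 309.0], 4528)]
oil_bottle [(0.88, [164.0, 200.0], 575), (0.16, [149.0, 313.0], 4507)]
seal_vise [(0.94, [230.0, 212.0], 1580)]
top 52.898713978738854 257.2375345045952 197.27040410294822 [[0.0293, -0.9929, 0.115, 0.3988], [-0.9996, -0.0291, 0.0032, 0.0062], [0.0001, -0.1151, -0.9934, 0.9453], [0.0, 0.0, 0.0, 1.0]]
board [(0.93, [195.0, 203.0], 11074)]
rail_mid [(0.7, [194.0, 205.0], 11278)]
rack [(0.62, [220.0, 152.0], 485), (0.27, [244.0, 229.0], 1056)]
pawl_pivot [(0.63, [196.0, 205.0], 11176), (0.58, [153.0, 317.0], 1429)]
stop_bracket [(0.62, [243.0, 226.0], 1379)]
stop_stud [(0.43, [221.0, 98.0], 60
[... 177 characters left out ...]
positions': array([-1.37739879e+00,  3.12893044e-01,  1.49771590e+00, -1.32031678e-05,
        1.33096197e+00, -2.23406033e-01]), 'dq': array([ 9.32277983e-05, -6.57493886e-04,  6.50644452e-04, -1.36305648e-03,
       -2.71313297e-04, -8.99694961e-05]), 'tau': array([-2.13595536e-03, -4.02122211e+01, -2.52415860e+01,  6.93805120e-02,
        3.19429161e-02,  9.29881878e-06]), 'ee_pos': array([ 0.21252549, -0.48006934,  0.23871774]), 'tcp_rot': array([ 1.07714654e-05,  9.78362504e-01,  2.06898066e-01, -6.57499778e-06]), 'force': array([ 0.18934422,  0.21795002, -0.85702054]), 'wrist_torque': array([0.03726154, 0.01489016, 0.04036801]), 'grip_force': 0.0, 'opening': 0.08824014160155012}
0.0187
```

```bash
python3 - <<'E'
import cv2
a=cv2.imread("pics/top0.png")[90:290,60:360];cv2.imwrite("pics/topc.png",cv2.resize(a,None,fx=2.6,fy=2.6,interpolation=cv2.INTER_CUBIC))
a=cv2.imread("pics/scene0.png")[80:280,160:430];cv2.imwrite("pics/scenec.png",cv2.resize(a,None,fx=2.9,fy=2.9,interpolation=cv2.INTER_CUBIC))
E
```

```text
(no output)
```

View pics/topc.png

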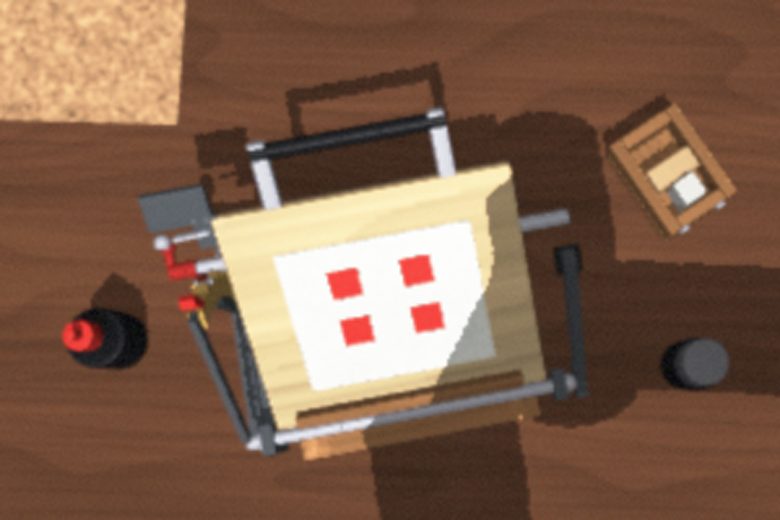

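View pics/scenec.png

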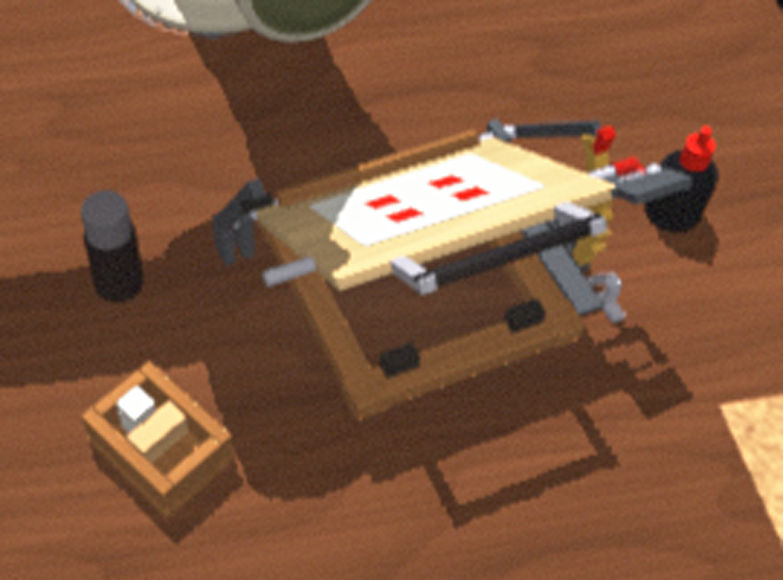

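```bash
cat > h.py <<'E'
import numpy as np
C={"scene":(51.60490115366868,259.376,180.178,[[0.1739,0.7993,-0.5752,1.0737],[0.9848,-0.1401,0.103,-0.1086],[0.0018,-0.5844,-0.8115,0.8549]]),
"top":(52.898713978738854,257.2375,197.27,[[0.0293,-0.9929,0.115,0.3988],[-0.9996,-0.0291,0.0032,0.0062],[0.0001,-0.1151,-0.9934,0.9453]])}
def ray(n,p):
    f,cx,cy,P=C[n];P=np.array(P);f=192/np.tan(np.radians(f)/2)
    return P[:,3],P[:,:3]@np.array([(p[0]-cx)/f,(p[1]-cy)/f,1])
def atz(n,p,z):
    o,d=ray(n,p);return o+d*(z-o[2])/d[2]
def tri(pt,ps):
    o1,d1=ray("top",pt);o2,d2=ray("scene",ps)
    s=np.linalg.lstsq(np.c_[d1,-d2],o2-o1,rcond=None)[0]
    a,b=o1+s[0]*d1,o2+s[1]*d2;return (a+b)/2,np.linalg.norm(a-b)
E
python3 - <<'E'
from h import *
t=lambda x,y:(60+x/2.6,90+y/2.6)
s=lambda x,y:(160+x/2.9,80+y/2.9)
for a,b in[(t(258,152),s(590,228)),(t(436,118),s(430,278))]:
    p,e=tri(a,b);print("tri",p.round(4),round(e,4),"atz.188",atz("top",a,.188).round(4),atz("scene",b,.188).round(4))
L,R=atz("top",t(258,152),.188),atz("top",t(436,118),.188)
print("len",np.linalg.norm(L-R)); m=(L+R)/2; v=(L-R)/np.linalg.norm(L-R); u=np.array([v[1],-v[0],0])
h=m-u*.26*np.cos(.585);h[2]=.045
print("mid",m,"u",u,np.arctan2(u[1],u[0]),"hinge",h)
print("hinge bar at z.045",atz("top",t(265,440),.045),atz("top",t(570,385),.045))
print("board far corners", [atz("top",t(*q),.045+.215*np.sin(.585)).round(4) for q in((215,218),(512,165))])
E
```

```text
tri [0.5802 0.209  0.1837] 0.0001 atz.188 [0.5792 0.2079 0.188 ] [0.5833 0.2069 0.188 ]
tri [0.6098 0.0744 0.1914] 0.0061 atz.188 [0.6101 0.0717 0.188 ] [0.6077 0.0785 0.188 ]
len 0.13961526936523128
mid [0.59460426 0.13982615 0.188     ] u [0.97521102 0.22127691 0.        ] 0.22312364494818424 hinge [0.38321251 0.09186103 0.045     ]
hinge bar at z.045 [0.35285663 0.22452792 0.045     ] [ 0.40926471 -0.04468928  0.045     ]
board far corners [array([0.5308, 0.2452, 0.1637]), array([0.5803, 0.012 , 0.1637])]
```

Call:
{"method": "carry_out", "body": {"commands": [[0.636,0.0,-0.0,0.04,0.1],[0.636,0.023,0.037,0.05,0.24],[0.636,0.046,0.074,0.05,0.38],[0.636,0.07,0.112,0.05,0.52],[0.636,0.093,0.15,0.05,0.66],[0.636,0.117,0.188,0.05,0.8],[0.636,0.14,0.226,0.05,0.94],[0.636,0.164,0.264,0.05,1.08]], "grip_force": 20}}

```text
clock: 1.8
ee_pos: [0.3771, -0.2144, 0.2889]
tcp_rot: [0.0, 0.731, 0.682, 0.0]
force: [0.6, -0.8, -0.1]
opening: 0.032
grip_force: 0.0
```

Call:
{"method": "carry_out", "body": {"commands": [[0.636,0.025,0.04,0,0.1],[0.636,0.05,0.08,0,0.2],[0.636,0.075,0.12,0,0.286],[0.636,0.1,0.16,0,0.286],[0.636,0.125,0.205,0,0.286],[0.636,0.15,0.245,0,0.286],[0.636,0.175,0.285,0,0.286],[0.636,0.2,0.325,0,0.286]]}}

```text
clock: 2.6
ee_pos: [0.5772, 0.111, 0.2888]
tcp_rot: [0.0, 0.628, 0.778, 0.0]
force: [0.8, -0.9, 0.3]
opening: 0.0325
grip_force: 0.0
```

Call:
{"method": "carry_out", "body": {"commands": [[0.636,0.018,0.029,0,0],[0.636,0.018,0.029,-0.03,0],[0.636,0.018,0.029,-0.05,0],[0.636,0.018,0.029,-0.05,0],[0.636,0.018,0.029,-0.05,0]]}}

```text
clock: 3.1
ee_pos: [0.5947, 0.1378, 0.2395]
tcp_rot: [0.0, 0.628, 0.778, 0.0]
force: [-0.2, -0.3, 0.7]
opening: 0.0319
grip_force: 0.0
```

```bash
python3 - <<'E'
from workcell import ctrl
import cv2,numpy as np
d=ctrl.get_image("wrist");f=192/np.tan(np.radians(d["vertical_fov"])/2)
P=d["pose"];print(P.round(4).tolist(),f,d["cx"],d["cy"])
im=d["image"][:,:,::-1].copy()
def pr(p):
    q=P[:3,:3].T@(np.array(p)-P[:3,3]);return (f*q[0]/q[2]+d["cx"],f*q[1]/q[2]+d["cy"])
v=np.array([-.2104,.9776,0])
for s in(-.064,0,.064):
    q=pr(np.array([.595,.14,.188])+s*v);print(s,q);cv2.circle(im,(int(q[0]),int(q[1])),2,(0,255,0),-1)
e=ctrl.get_obs()["ee_pos"];print(e,pr(e));q=pr(e);cv2.circle(im,(int(q[0]),int(q[1])),2,(255,0,255),-1)
cv2.imwrite("pics/w1.png",im)
E
```

```text
[[0.9775, 0.2019, 0.0605, 0.5785], [0.2107, -0.9346, -0.2865, 0.2111], [-0.0013, 0.2928, -0.9562, 0.3852], [0.0, 0.0, 0.0, 1.0]] 282.61996090056067 257.06455746057907 196.87193980320643
-0.064 (np.float64(258.74209004642984), np.float64(287.37893501094544))
0 (np.float64(258.92109781551295), np.float64(213.0752687526652))
0.064 (np.float64(259.1351934559088), np.float64(124.20710904761603))
[0.5949448  0.13778095 0.24015468] (np.float64(258.4535984914707), np.float64(248.5241631245703))
```

View pics/w1.png

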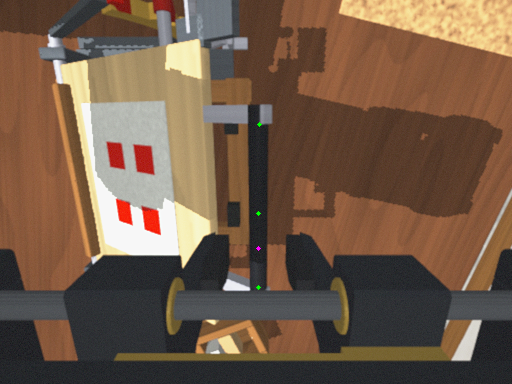

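Call:
{"method": "carry_out", "body": {"commands": [[0.636,0,0.002,-0.035,0],[0.636,0,0.002,-0.06,0],[0.636,0,0.002,-0.07,0],[0.636,0,0.002,-0.07,0],[0.9,0,0.002,-0.07,0],[0.9,0,0.002,-0.07,0],[0.9,0,0.002,-0.07,0],[0.9,0,0.002,-0.07,0]], "grip_force": 25}}

```text
clock: 3.95
ee_pos: [0.595, 0.1399, 0.1699]
tcp_rot: [0.001, 0.628, 0.778, 0.001]
force: [-0.2, -0.9, 4.2]
opening: 0.0127
grip_force: 24.6
```

Call:
{"method": "carry_out", "body": {"commands": [[0.9,-0.0046,-0.001,0.007,0],[0.9,-0.0096,-0.0021,0.0138,0],[0.9,-0.0175,-0.0038,0.0239,0],[0.9,-0.0259,-0.0056,0.0337,0],[0.9,-0.0302,-0.0065,0.0385,0],[0.9,-0.0348,-0.0075,0.043,0],[0.9,-0.0348,-0.0075,0.043,0]]}}

```text
clock: 4.65
ee_pos: [0.5603, 0.1325, 0.2127]
tcp_rot: [0.001, 0.628, 0.778, 0.001]
force: [6.5, 1.6, 2.0]
opening: 0.0125
grip_force: 24.7
```

Call:
{"method": "carry_out", "body": {"commands": [[0.9,0.0014,0.0003,0.0014,0],[0.9,-0.0005,0,0.0033,0],[0.9,-0.0023,-0.0005,0.0051,0],[0.9,-0.0023,-0.0005,0.0051,0]]}}

```text
clock: 5.05
ee_pos: [0.5568, 0.1318, 0.2162]
tcp_rot: [-0.001, 0.628, 0.778, -0.001]
force: [-0.7, -2.2, -6.8]
opening: 0.0121
grip_force: 25.5
```

Call:
{"method": "carry_out", "body": {"commands": [[0.9,-0.0022,-0.0005,0.0014,0],[0.9,-0.0044,-0.0009,0.0028,0],[0.9,-0.0063,-0.0014,0.0045,0],[0.9,-0.0082,-0.0018,0.0062,0],[0.9,-0.0082,-0.0018,0.0062,0]]}}

```text
clock: 5.55
ee_pos: [0.549, 0.1301, 0.2234]
tcp_rot: [0.0, 0.628, 0.778, -0.0]
force: [0.2, 0.1, -4.1]
opening: 0.0121
grip_force: 25.2
```

Call:
{"method": "carry_out", "body": {"commands": [[0.9,-0.003,-0.0007,0.0023,0],[0.9,-0.0059,-0.0013,0.0046,0],[0.9,-0.0059,-0.0013,0.0046,0]]}}

```text
clock: 5.85
ee_pos: [0.5433, 0.1289, 0.2283]
tcp_rot: [0.0, 0.628, 0.778, 0.0]
force: [3.4, 0.4, -2.1]
opening: 0.0121
grip_force: 25.1
```

```bash
python3 - <<'E'
from workcell import ctrl
import cv2
d=ctrl.get_image("scene");print(ctrl.get_obs()["force"])
a=d["image"][60:240,190:430,::-1];cv2.imwrite("pics/s2.png",cv2.resize(a,None,fx=3.2,fy=3.2,interpolation=cv2.INTER_CUBIC))
E
```

```text
[ 3.00262934  0.83012772 -0.91722137]
```

View pics/s2.png

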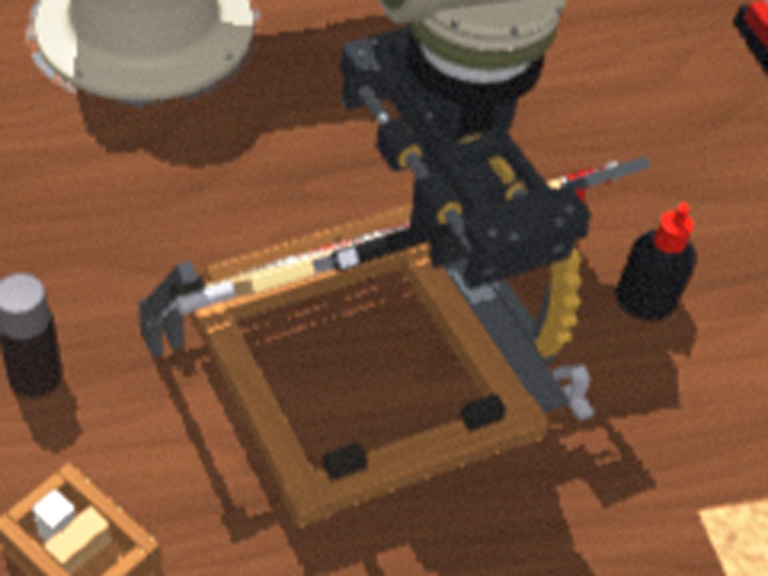

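Call:
{"method": "carry_out", "body": {"commands": [[0.9,-0.002,-0.0004,0.0016,0],[0.9,-0.004,-0.0009,0.0032,0],[0.9,-0.004,-0.0009,0.0032,0]]}}

```text
clock: 6.2
ee_pos: [0.5398, 0.1281, 0.2312]
tcp_rot: [0.001, 0.628, 0.778, 0.001]
force: [7.1, 1.3, -2.8]
opening: 0.0124
grip_force: 25.2
```

Call:
{"method": "carry_out", "body": {"commands": [[0.9,-0.001,-0.0002,0.0008,0],[0.9,-0.002,-0.0004,0.0015,0],[0.9,-0.002,-0.0004,0.0015,0]]}}

```text
clock: 6.5
ee_pos: [0.5381, 0.1277, 0.2326]
tcp_rot: [0.001, 0.628, 0.778, 0.001]
force: [8.2, 1.3, -3.2]
opening: 0.0123
grip_force: 25.3
```

Call:
{"method": "carry_out", "body": {"commands": [[0.9,-0.001,-0.0002,0.0007,0],[0.9,-0.002,-0.0004,0.0015,0],[0.9,-0.002,-0.0004,0.0015,0]]}}

```text
clock: 6.8
ee_pos: [0.5363, 0.1273, 0.234]
tcp_rot: [0.001, 0.628, 0.778, 0.001]
force: [10.0, 2.4, -4.6]
opening: 0.0123
grip_force: 25.3
```

Call:
{"method": "carry_out", "body": {"commands": [[0.9,-0.001,-0.0002,0.0007,0],[0.9,-0.002,-0.0004,0.0014,0],[0.9,-0.002,-0.0004,0.0014,0]]}}

```text
clock: 7.1
ee_pos: [0.5345, 0.127, 0.2354]
tcp_rot: [0.001, 0.628, 0.778, 0.001]
force: [10.3, 2.2, -5.8]
opening: 0.0125
grip_force: 25.2
```

```bash
python3 - <<'E'
import numpy as np
def t(t0,ths):
    for a in ths:
        dr=.26*(np.cos(a)-np.cos(t0));print(round(a,3),np.round([dr*.9776,dr*.2104,.26*(np.sin(a)-np.sin(t0))],4).tolist())
    print()
t(.933,[.9,.86,.82,.78,.74,.71,.695])
t(.695,[.65,.6,.55,.5,.45,.4,.35,.3])
t(.3,[.26,.22,.18,.14,.1,.06,.02,-0.0])
t(0,[.04,.08,.12,.17,.22,.27,.31,.335,.345,.323])
E
```

```text
0.9 [0.0067, 0.0014, -0.0052]
0.86 [0.0145, 0.0031, -0.0118]
0.82 [0.0221, 0.0047, -0.0188]
0.78 [0.0294, 0.0063, -0.026]
0.74 [0.0364, 0.0078, -0.0336]
0.71 [0.0414, 0.0089, -0.0394]
0.695 [0.0439, 0.0094, -0.0424]

0.65 [0.0071, 0.0015, -0.0092]
0.6 [0.0146, 0.0031, -0.0197]
0.55 [0.0215, 0.0046, -0.0306]
0.5 [0.0278, 0.006, -0.0418]
0.45 [0.0337, 0.0072, -0.0534]
0.4 [0.0389, 0.0084, -0.0653]
0.35 [0.0435, 0.0094, -0.0773]
0.3 [0.0476, 0.0102, -0.0897]

0.26 [0.0028, 0.0006, -0.01]
0.22 [0.0052, 0.0011, -0.0201]
0.18 [0.0072, 0.0016, -0.0303]
0.14 [0.0089, 0.0019, -0.0406]
0.1 [0.0101, 0.0022, -0.0509]
0.06 [0.0109, 0.0023, -0.0612]
0.02 [0.0113, 0.0024, -0.0716]
-0.0 [0.0114, 0.0024, -0.0768]

0.04 [-0.0002, -0.0, 0.0104]
0.08 [-0.0008, -0.0002, 0.0208]
0.12 [-0.0018, -0.0004, 0.0311]
0.17 [-0.0037, -0.0008, 0.044]
0.22 [-0.0061, -0.0013, 0.0567]
0.27 [-0.0092, -0.002, 0.0694]
0.31 [-0.0121, -0.0026, 0.0793]
0.335 [-0.0141, -0.003, 0.0855]
0.345 [-0.015, -0.0032, 0.0879]
0.323 [-0.0131, -0.0028, 0.0825]
```

Call:
{"method": "carry_out", "body": {"commands": [[0.9,0.0067,0.0014,-0.0052,0],[0.9,0.0145,0.0031,-0.0118,0],[0.9,0.0221,0.0047,-0.0188,0],[0.9,0.0294,0.0063,-0.026,0],[0.9,0.0364,0.0078,-0.0336,0],[0.9,0.0414,0.0089,-0.0394,0],[0.9,0.0439,0.0094,-0.0424,0],[0.9,0.0439,0.0094,-0.0424,0]]}}

```text
clock: 7.9
ee_pos: [0.578, 0.1364, 0.1921]
tcp_rot: [0.0, 0.628, 0.778, 0.0]
force: [5.0, 2.4, 2.2]
opening: 0.0123
grip_force: 24.7
```

Call:
{"method": "carry_out", "body": {"commands": [[0.9,0.0077,0.0017,-0.0087,0],[0.9,0.0153,0.0033,-0.0192,0],[0.9,0.0222,0.0048,-0.0301,0],[0.9,0.0285,0.0061,-0.0414,0],[0.9,0.0344,0.0074,-0.053,0],[0.9,0.0396,0.0085,-0.065,0],[0.9,0.0443,0.0095,-0.0771,0],[0.9,0.0484,0.0104,-0.0895,0]]}}

```text
clock: 8.7
ee_pos: [0.625, 0.1466, 0.1014]
tcp_rot: [-0.001, 0.628, 0.778, -0.001]
force: [-5.8, 0.3, -4.2]
opening: 0.012
grip_force: 25.0
```

Call:
{"method": "carry_out", "body": {"commands": [[0.9,0.0018,0.0004,-0.0103,0],[0.9,0.0042,0.0009,-0.0203,0],[0.9,0.0062,0.0013,-0.0305,0],[0.9,0.0079,0.0017,-0.0407,0],[0.9,0.0091,0.002,-0.051,0],[0.9,0.0099,0.0021,-0.0612,0],[0.9,0.0103,0.0022,-0.0714,0],[0.9,0.0103,0.0022,-0.0714,0]]}}

```text
clock: 9.5
ee_pos: [0.6365, 0.149, 0.0305]
tcp_rot: [0.0, 0.628, 0.778, 0.001]
force: [2.5, 5.9, -2.9]
opening: 0.0112
grip_force: 24.9
```

Call:
{"method": "carry_out", "body": {"commands": [[0.9,0,-0.0005,-0.003,0],[0.9,0,-0.0005,-0.005,0],[0.9,0,-0.0005,-0.005,0],[0.9,0,-0.0005,-0.005,0]]}}

```text
clock: 9.9
ee_pos: [0.6366, 0.149, 0.0266]
tcp_rot: [0.001, 0.628, 0.778, 0.001]
force: [2.9, 7.9, -3.3]
opening: 0.0116
grip_force: 25.0
```

Call:
{"method": "carry_out", "body": {"commands": [[0.9,0,-0.0012,-0.0015,0],[0.9,0,-0.0012,-0.003,0],[0.9,0,-0.0012,-0.003,0],[0.9,0,-0.0012,-0.003,0]]}}

```text
clock: 10.3
ee_pos: [0.6367, 0.1489, 0.0238]
tcp_rot: [0.0, 0.628, 0.778, 0.002]
force: [2.9, 13.8, -3.0]
opening: 0.0115
grip_force: 24.9
```

```bash
python3 - <<'E'
from workcell import ctrl
import cv2
d=ctrl.get_image("scene");o=ctrl.get_obs();print(o["force"],o["wrist_torque"])
a=d["image"][60:240,190:430,::-1];cv2.imwrite("pics/s3.png",cv2.resize(a,None,fx=3.2,fy=3.2,interpolation=cv2.INTER_CUBIC))
E
```

```text
[ 3.53731959 13.93541476 -1.96314596] [ 1.88144248 -0.43698801  0.0904242 ]
```

View pics/s3.png

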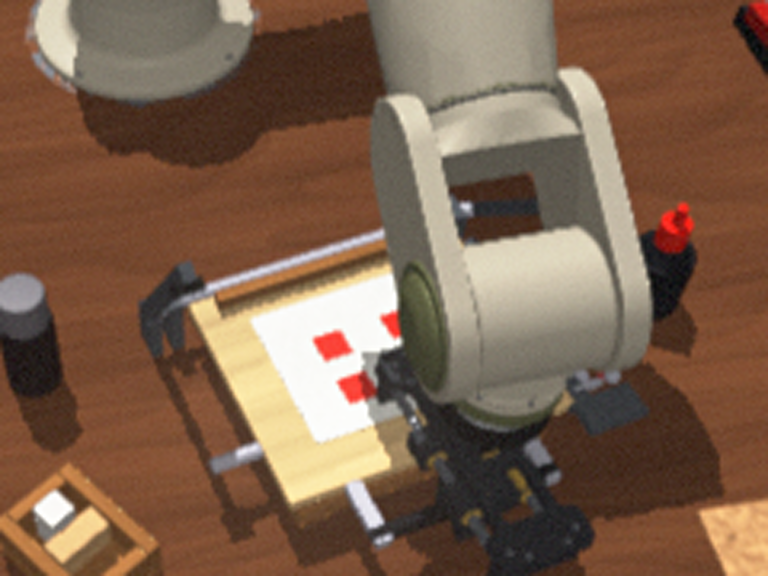

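Call:
{"method": "carry_out", "body": {"commands": [[0.9,0,0.0025,0,0],[0.9,0,0.0025,-0.001,0],[0.9,0,0.0025,-0.002,0],[0.9,0,0.0025,-0.002,0],[0.9,0,0.0025,-0.002,0]]}}

```text
clock: 10.85
ee_pos: [0.6366, 0.1491, 0.022]
tcp_rot: [0.001, 0.628, 0.778, 0.001]
force: [6.0, -0.5, -2.8]
opening: 0.0118
grip_force: 24.9
```

Call:
{"method": "carry_out", "body": {"commands": [[0.9,0,0,-0.0015,0],[0.9,0,0,-0.003,0],[0.9,0,0,-0.0045,0],[0.9,0,0,-0.0045,0]]}}

```text
clock: 11.25
ee_pos: [0.6368, 0.1492, 0.0208]
tcp_rot: [0.001, 0.628, 0.778, 0.001]
force: [-8.1, -3.3, 22.5]
opening: 0.0113
grip_force: 22.9
```

Call:
{"method": "carry_out", "body": {"commands": [[0.9,0,0,0.003,0],[0.9,0,0,0.003,0],[0.68,0,0,0.003,0],[0.68,0,0,0.003,0],[0.68,0,0,0.006,0],[0.9,0,0,0.007,0],[0.9,0,0,0.007,0],[0.9,0,0,0.007,0]]}}

```text
clock: 12.05
ee_pos: [0.6365, 0.1497, 0.0246]
tcp_rot: [0.001, 0.628, 0.778, 0.001]
force: [4.8, 1.1, -0.5]
opening: 0.0123
grip_force: 24.7
```

Call:
{"method": "carry_out", "body": {"commands": [[0.9,-0.0003,0,0.013,0],[0.9,-0.0013,-0.0003,0.026,0],[0.9,-0.0028,-0.0006,0.0389,0],[0.9,-0.0051,-0.0011,0.0517,0],[0.9,-0.0079,-0.0017,0.0643,0],[0.9,-0.0113,-0.0024,0.0768,0],[0.9,-0.0146,-0.0031,0.0867,0],[0.9,-0.0177,-0.0038,0.0952,0]]}}

```text
clock: 12.85
ee_pos: [0.6179, 0.1457, 0.12]
tcp_rot: [-0.0, 0.628, 0.778, -0.0]
force: [2.2, 0.1, -5.0]
opening: 0.0114
grip_force: 25.1
```

Call:
{"method": "carry_out", "body": {"commands": [[0.9,0.0014,0.0003,-0.004,0],[0.9,0.0028,0.0006,-0.0075,0],[0.9,0.0038,0.0008,-0.01,0],[0.9,0.0046,0.001,-0.0127,0],[0.9,0.0046,0.001,-0.0127,0]]}}

```text
clock: 13.35
ee_pos: [0.6228, 0.1468, 0.1062]
tcp_rot: [-0.0, 0.628, 0.778, -0.0]
force: [1.5, 0.1, -2.8]
opening: 0.0117
grip_force: 24.9
```

Call:
{"method": "carry_out", "body": {"commands": [[0.9,0.0004,0.0001,-0.0013,0],[0.9,0.0008,0.0002,-0.0025,0],[0.9,0.0008,0.0002,-0.0025,0]]}}

```text
clock: 13.65
ee_pos: [0.6234, 0.1469, 0.1043]
tcp_rot: [-0.0, 0.628, 0.778, -0.0]
force: [0.3, 0.0, -2.0]
opening: 0.0119
grip_force: 24.8
```

Call:
{"method": "carry_out", "body": {"commands": [[0.9,0.0004,0.0001,-0.0013,0],[0.9,0.0008,0.0002,-0.0025,0],[0.9,0.0008,0.0002,-0.0025,0]]}}

```text
clock: 13.95
ee_pos: [0.624, 0.147, 0.1028]
tcp_rot: [-0.0, 0.628, 0.778, -0.001]
force: [-8.1, -2.4, 7.8]
opening: 0.0115
grip_force: 24.1
```

Call:
{"method": "carry_out", "body": {"commands": [[0.9,-0.0004,0,0.0015,0],[0.9,-0.0004,0,0.0015,0],[0.66,-0.0004,0,0.0015,0],[0.66,-0.0004,0,0.0015,0],[0.66,-0.0004,0,0.0015,0],[0.66,-0.0004,0,0.02,0],[0.66,-0.0004,0,0.055,0],[0.66,-0.0004,0,0.1,0]]}}

```text
clock: 14.75
ee_pos: [0.6234, 0.1471, 0.2016]
tcp_rot: [-0.001, 0.628, 0.778, -0.001]
force: [-0.2, 0.3, 1.3]
opening: 0.0301
grip_force: 0.0
```

```bash
python3 - <<'E'
from workcell import ctrl
import cv2
for n in("scene","wrist"):
    d=ctrl.get_image(n);cv2.imwrite(f"pics/{n}4.png",d["image"][:,:,::-1])
o=ctrl.get_obs();print(o["force"],o["ee_pos"])
a=cv2.imread("pics/scene4.png")[60:240,190:430];b=cv2.imread("pics/wrist4.png")
a=cv2.resize(a,(400,300));b=cv2.resize(b,(400,300));cv2.imwrite("pics/c4.png",cv2.hconcat([a,b]))
E
```

```text
[ 1.19124303 -0.42792699  0.09899322] [0.62624789 0.14741067 0.20846425]
```

View pics/c4.png

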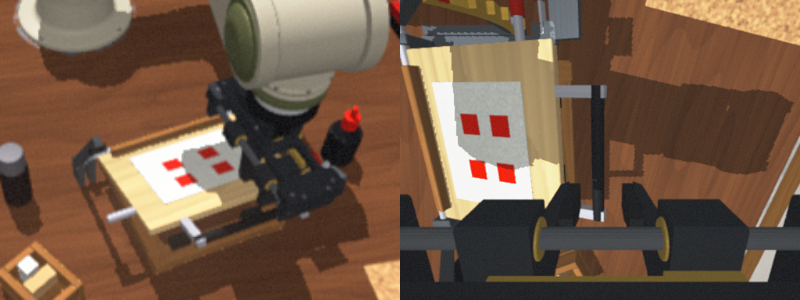

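```bash
python3 - <<'E'
from h import *
f,cx,cy,P=C["scene"];P=np.array(P);f=192/np.tan(np.radians(f)/2)
for t in(.192,.323,.454):
    p=np.array([.383,.0905,.045])+.26*np.cos(t)*np.array([.9776,.2104,0])-.07*np.array([-.2104,.9776,0])+[0,0,.26*np.sin(t)]
    q=P[:,:3].T@(p-P[:,3]);x,y=f*q[0]/q[2]+cx,f*q[1]/q[2]+cy;print(t,((x-190)/.6,(y-60)/.6))
E
```

```text
0.192 (np.float64(195.26362653193578), np.float64(258.58361028742917))
0.323 (np.float64(194.83192140916023), np.float64(240.240634900615))
0.454 (np.float64(192.7991963873933), np.float64(218.99778532457353))
```

The picture shows the board standing free of the gripper. The rail's arm end is at crop pixel (200,238), against a predicted (195,240) for notch two; notch one would put it at row 259 and notch three at row 219. The bystanders haven't moved.

```bash
python3 -c "
from workcell import ctrl
print(ctrl.finish_job())"
```

```text
the job is handed in; nothing more can be done
None
```

The board is resting on its pawl in the second notch from the bottom, let go by the gripper, and the job is handed in (no verdict was returned); the end stop was met gently (about 9 N extra at the rail), and both bottles and the vise look unmoved.

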